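# Level the plating shelf with a spirit level and keep it pressed

## Task

Lay the spirit level upright and lengthwise on the middle of the little plating shelf, let go of it, and turn the bar knob of the shelf's levelling foot until the bubble stands between the vial's two lines while the level is being pressed down: the shelf top is sprung and only seats on its foot under a firm push. Finish with the hand still pressing the level down onto the shelf, bubble between the lines, with about the push of a one-kilo weight (never leaning on it with all your strength), and do not let go at the end; leave the ramekin, the cup and the jar around the shelf where they stand.

Things in the scene. Friction and masses are not known exactly. Their poses are not given: they have to be found in the camera images.
- shelf: The plating shelf's fixed steel base on the bench: 390 x 150 mm, origin on the bench under the middle of the shelf top. Its x axis runs lengthwise from the pivot end (-x, 142 mm from the origin) to the end with the levelling foot and bar knob (+x); z up. The bench is out of true by up to 0.02 rad either way, so the knob's angle alone does not tell when the shelf top is level.
- plate: The shelf's aluminium top, 300 x 170 x 6 mm, about 70 mm above the bench. Origin on the pivot line, 142 mm from its middle, 17 mm below its upper side; x lengthwise to the foot, z normal to the top. A spring lifts its foot end 0.030 rad (1.7 deg) above where it seats on a hard stop when pressed: 5 N on a level at its middle does it. At the start, pressed, the foot end is 0.03 to 0.10 rad low.
- plate_mid (a point): Middle of the upper side of the shelf top; x lengthwise towards the foot, z normal to the top.
- foot_knob (a joint): Angle of the levelling foot's knob, rad, 0 to 3.2; it grows clockwise seen from above, and clockwise raises the foot end: 0.045 rad more tilt of the top per rad. It stays where it is left (friction 0.25 N m) and starts between 0.2 and 0.9; levelling takes a clockwise turn of 0.6 to 2.3 rad.
- knob_grip (a point): Middle of the black knob's upright bar, on the vertical turning axis, 198 mm from the base's origin towards +x, 93 mm above the bench. The bar is 50 mm long (this point's x, which turns with the knob), 14 mm thick (y), 26 mm high, its top 13 mm above this point, on a disc 48 mm across whose top is 13 mm below. Grip it from above, across its thickness. White mark on top at the bar's +x end.
- level: The loose spirit level, an aluminium bar 200 mm long (x), 24 mm wide (y), 40 mm high (z) with dark end caps, about 0.25 kg; lies upright on the bench, origin at the centre of its underside. The vial lies along x in the middle 64 mm of its top; the solid flat top reaches from 32 to 100 mm either side of the middle. Grip it across its width at its middle.
- bubble (a joint): Position of the white bubble along the level's x axis, m, 0 in mid-vial. It floats to the higher end: 0.18 m per rad of tilt (3.1 mm per degree), positive when the level's +x end is higher, settles in about 1 s, stops at +-0.021. The bubble is 14 mm long and the two black lines are 20 mm apart: between the lines means within +-0.003.
- ramekin: Bystander: white ramekin, 80 mm across, 42 mm high; origin at its underside.
- cup: Bystander: small white cup, 70 mm across, 45 mm high; origin at its underside.
- jar: Bystander: glass jar, 64 mm across, 90 mm high; origin at its underside.
Things that resemble listed ones, but are neither listed nor needed, are in the scene too. Leave any pink look-alike of the level alone.

How it is judged:
By the outcome, as a careful person would: the job done as asked, in the order asked, and still so for the second after the job is handed in, while the arm keeps its last pose, push and grip.
It also fails if it takes over 72 s, if anything falls off the work surface, if the arm or the gripper's body presses on something with over 40 N, if the wrist force passes 120 N, or if a joint passes its speed limit or range.

## Robot

A 6-joint arm with a two-finger parallel gripper is mounted at the origin on the work surface. World frame = base frame: x ahead of the robot, y to its left, z up, the work surface at z = 0. Lengths are in m, angles in rad, forces in N, time in s.
With the tool pointing down it reaches from about 0.275 to 0.875 m from the base axis. Payload 12.5 kg.
Tool frame: the origin (TCP) lies on the centre line of the jaws, within the pads' length; the fingertips stand r.finger_overhang ahead of it and the grasp point (between the pads) lies 3 mm ahead of it (r.finger_overhang is the distance from the TCP to the fingertips, in m); z points along the fingers, y is the direction in which the jaws open and shut (so a half turn about z gives the same grasp; the last joint's range is limited). The gripper opens to 85 mm and grips with 20 to 120 N. Pads are 22 mm wide; open, the fingers measure 114 mm over their backs; the gripper's body (76 mm by 85 mm) begins 54 mm behind the grasp point. The pads swing forward as they close: fully open they stand 13 mm farther back than shut.
Start: joints at [-1.397, 0.351, 1.652, -0, 1.139, -0.085], TCP at [0.141, -0.532, 0.253] pointing down, gripper open.
Joint ranges: [-2.75, 2.75], [-0.79, 2.1], [0.01, 2.65], [-1.57, 4.71], [0.07, 3.14], [-2.87, 2.87]. Speed limits (rad/s): [2.22, 2.22, 2.79, 3.14, 3.14, 3.14].

## Interface

Orientations are given as a unit quaternion [x, y, z, w].
In Python, from cell import r, optics gives the robot as it stands. The module is installed in compiled form; this text tells all that it offers. Calls block until the motion is done:
- r.move_to(position, orientation): joint-space move of the TCP to a pose.
- r.move_linear(position, rot=None, vel=0.15): straight line of the TCP; rot=None keeps the orientation; vel is the mean speed in m/s.
- r.set_joints(angles): joint-space move.
- r.set_gripper(opening, squeeze=None): opening from 0.0 (shut) to 1.0 (fully open); squeeze is the grip in N (None keeps the last); returns when the fingers have stopped.
- r.sleep(seconds).
- r.inverse_kinematics(position, orientation): joint angles nearest the present ones, or None.
- optics.get_image(name): name is "side" or "top" or "wrist"; returns a dict with "pixels" (400x640x3 uint8, red, green, blue), "depth" (400x640 float32, m along the optical axis (not along the pixel's ray), 0 where there is no reading), "fx", "fy", "cx", "cy" (pixels), "camera_from_world" (4x4, takes a point from world to camera coordinates); the wrist camera has in their place "mount" (4x4, takes a point from camera to tool coordinates, whose origin is the TCP and whose axes are the flange's). Camera axes: x right, y down, z forward; pixel columns grow to the right and rows downward; lengths in m; the calibration is good to about 2 mm. The wrist camera is an equidistant fisheye: a pixel r from the principal point sees the ray r / f radians off the axis. A picture is of the moment at which its call begins: read the wrist's pose just before it.
A pose or a line that the arm cannot do raises r.PlanningError and nothing moves.
- r.hand_in(): hands the job in, once; it reports no verdict.
Readings, each from a call of its own:
- r.current_t(): time.
- r.current_q(): joint angles.
- r.current_qvel(): joint speeds.
- r.current_effort(): joint torques, N m.
- r.current_tool_pos(): TCP position.
- r.current_ee_rot(): TCP orientation.
- r.current_contact_force(): force on the tool from outside, world axes, zero at the start.
- r.current_torque(): the same for the moment, N m.
- r.current_opening(): opening from 0.0 (shut) to 1.0 (fully open).
Only numpy, scipy, OpenCV 4.12 (cv2) and the standard library are available. Lean on these libraries where they do the work, as an engineer would, in place of code of your own. Each camera call takes 0.05 s, during which the arm holds its last target.

## Working session

There is one attempt and no reset: what is moved stays moved. The work goes in short steps, each a Python script; the robot and the scene stay as the last script left them, time stands still between calls to the robot, and variables do not carry over. Pictures are saved under pics/ and viewed, and the job is handed in when it is done.

```bash
mkdir -p pics; ls; cat > h.py <<'E'
import numpy as np, cv2
from cell import r, optics
def save(name,img,n): cv2.imwrite(f"pics/{n}.png",cv2.cvtColor(img,cv2.COLOR_RGB2BGR))
def unproj(im,u,v,z=None,d=None):
    """world point at pixel: on plane z=z, or depth d"""
    M=np.linalg.inv(im["camera_from_world"])
    ray=np.array([(u-im["cx"])/im["fx"],(v-im["cy"])/im["fy"],1.])
    o=M[:3,3]; w=M[:3,:3]@ray
    if z is not None: return o+w*(z-o[2])/w[2]
    if d is None: d=im["depth"][int(v),int(u)]
    return o+w*d
E
python3 - <<'E'
from h import *
for n in("top","side"):
    im=optics.get_image(n); save(n,im["pixels"],n+"0")
    np.savez(f"{n}0.npz",**im); print(n,im["fx"],im["cx"],im["cy"],im["camera_from_world"])
print(r.current_t(),r.finger_overhang,r.current_ee_rot())
E
```

```text
pics
top 455.27239679329887 315.7612406178553 198.64636197191658 [[ 0.02724308 -0.99960564  0.00680998 -0.01380188]
 [-0.99394062 -0.02781316 -0.10634129  0.49823508]
 [ 0.10648876 -0.00387165 -0.99430637  1.42482793]
 [ 0.          0.          0.          1.        ]]
side 373.23536571797365 317.93651639930886 201.0592171409645 [[-0.92563293 -0.37811675  0.01521193  0.46712995]
 [-0.2753978   0.6455171  -0.71236489  0.19014542]
 [ 0.25953754 -0.66357773 -0.7016444   0.89062584]
 [ 0.          0.          0.          1.        ]]
0.1 0.022 [ 9.91639378e-01  1.29038993e-01 -3.33940373e-05 -5.29748560e-04]
```

View pics/top0.png

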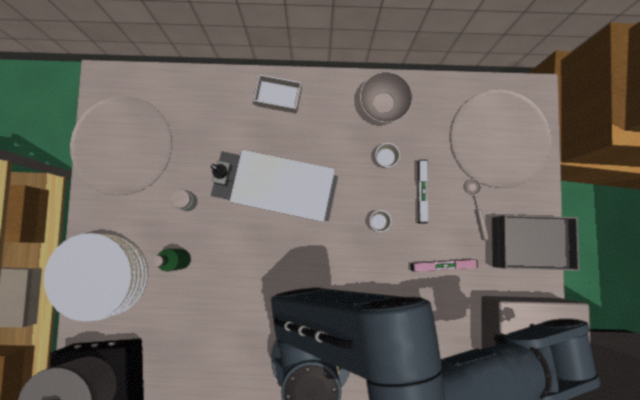

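View pics/side0.png

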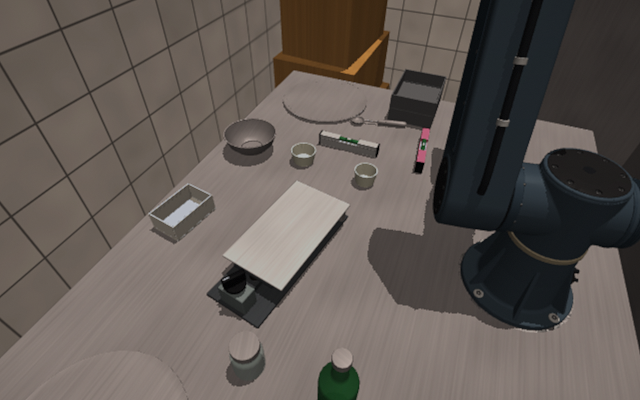

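The top view shows the white level at (423,190), the pink look-alike at (444,265), the shelf at (283,185), the knob at (220,172), the ramekin and cup at (386,155) and (378,221), and the jar at (182,200). I'll enlarge it next.

```bash
python3 - <<'E'
import cv2
a=cv2.imread('pics/top0.png')
cv2.imwrite('pics/c1.png',cv2.resize(a[135:235,200:345],None,fx=5.5,fy=5.5,interpolation=cv2.INTER_CUBIC))
cv2.imwrite('pics/c2.png',cv2.resize(a[140:240,360:440],None,fx=6,fy=6,interpolation=cv2.INTER_CUBIC))
b=cv2.imread('pics/side0.png')
cv2.imwrite('pics/c3.png',cv2.resize(b[175:330,200:355],None,fx=3.8,fy=3.8,interpolation=cv2.INTER_CUBIC))
E
```

```text
(no output)
```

View pics/c1.png

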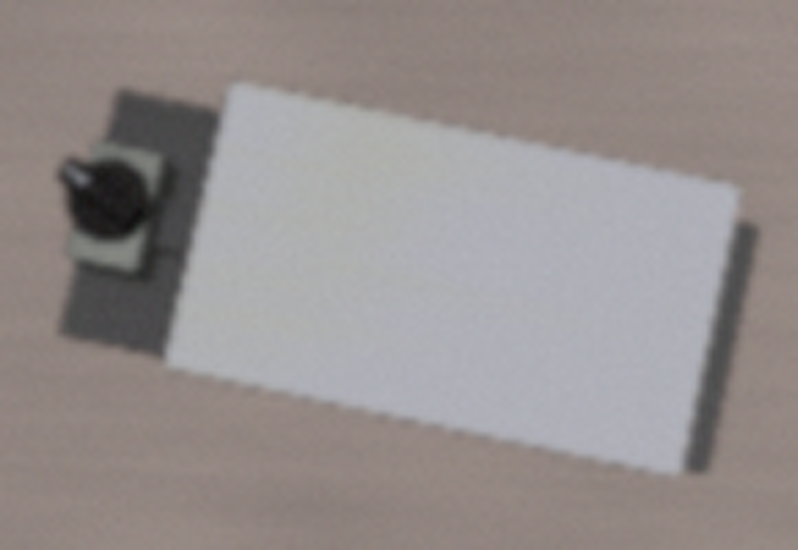

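View pics/c2.png

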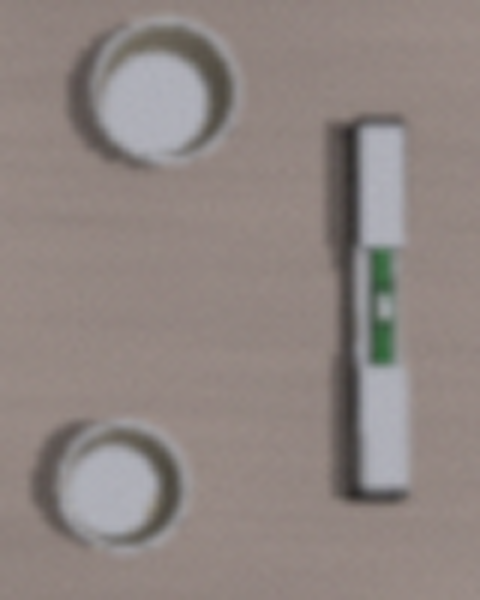

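View pics/c3.png

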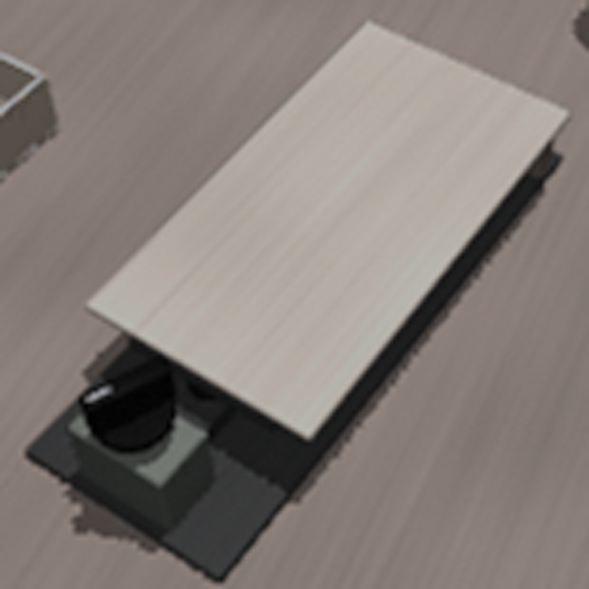

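```bash
cat > m.py <<'E'
from h import *
im=dict(np.load('top0.npz'))
def c(x,y,f,x0,y0): return (x+.5)/f-.5+x0,(y+.5)/f-.5+y0
def L(p,z=None):
    if z is None:
        u,v=p; d=np.median(im["depth"][int(v)-1:int(v)+2,int(u)-1:int(u)+2]); return unproj(im,u,v,d=d)
    return unproj(im,*p,z=z)
lc=[c(*p,6,360,140) for p in[(355,120),(402,120),(408,495),(362,495)]]
W=[L(p,.04) for p in lc]; W=np.array(W)
print("level",W.mean(0), W[0]+W[1]-W[2]-W[3], np.linalg.norm(W[0]+W[1]-W[2]-W[3])/2, np.degrees(np.arctan2(*( (W[0]+W[1]-W[2]-W[3])[[1,0]]))))
print("lvl depth",L(c(382,200,6,360,140)),L(c(385,430,6,360,140)))
pc=[c(*p,5.5,200,135) for p in[(232,83),(740,187),(685,473),(167,366)]]
P=[]
for q,z in zip(pc,[.07]*4): P.append(L(q,z))
P=np.array(P); print(P); m=P.mean(0)
ax=(P[0]+P[3]-P[1]-P[2]); print("plate",m,np.linalg.norm(ax)/2,np.arctan2(ax[1],ax[0]))
for q in[(300,180),(690,260),(640,400),(220,330),(450,280),(110,205),(70,180),(120,190)]:
    print(q,L(c(*q,5.5,200,135)))
for n,q in dict(cupA=c(165,90,6,360,140),cupB=c(122,485,6,360,140)).items(): print(n,L(q,.043))
print("jar",L((182,200),.09))
print("knob c",L(c(112,198,5.5,200,135),.09),"markend",L(c(68,170,5.5,200,135),.106))
E
python3 m.py
```

```text
level [ 0.53214776 -0.33972023  0.04      ] [0.39913469 0.0077201  0.        ] 0.1996046746223758 1.1080821403612537
lvl depth [ 0.58900549 -0.33990225  0.03934894] [ 0.46638602 -0.34110801  0.0419506 ]
[[ 0.64112742  0.23542556  0.07      ]
 [ 0.58950515 -0.05452686  0.07      ]
 [ 0.42662253 -0.02748174  0.07      ]
 [ 0.47864531  0.26465641  0.07      ]]
plate [0.5339751  0.10451834 0.07      ] 0.29562295757147 1.394586485339654
(300, 180) [0.5879359  0.19568857 0.06134224]
(690, 260) [ 0.54709965 -0.02728189  0.06912393]
(640, 400) [ 0.46692138 -0.00120416  0.06967572]
(220, 330) [0.50082962 0.23739947 0.06073222]
(450, 280) [0.53251883 0.1081078  0.06445353]
(110, 205) [0.56344526 0.29372413 0.10505719]
(70, 180) [0.57663571 0.3162695  0.10576308]
(120, 190) [0.57608536 0.29375675 0.08037783]
cupA [ 0.64426704 -0.22344159  0.043     ]
cupB [ 0.43360626 -0.2031509   0.043     ]
jar [0.47612123 0.40670563 0.09      ]
knob c [0.56984199 0.2959872  0.09      ] markend [0.58214255 0.3176026  0.106     ]
```

```bash
cat >> h.py <<'E'
from scipy.spatial.transform import Rotation as R
def Q(yaw): return [np.cos(yaw/2),np.sin(yaw/2),0,0]
def wrist(n=None):
    p=np.array(r.current_tool_pos()); q=r.current_ee_rot(); im=optics.get_image("wrist")
    im["p"]=p; im["q"]=np.array(q)
    if n: save(n,im["pixels"],n); np.savez(n+".npz",**im)
    return im
def wray(im,u,v):
    dx,dy=u-im["cx"],v-im["cy"]; rr=np.hypot(dx,dy); f=im["fx"]; th=rr/f
    d=np.array([np.sin(th)*dx/max(rr,1e-9),np.sin(th)*dy/max(rr,1e-9),np.cos(th)])
    Rt=R.from_quat(im["q"]).as_matrix(); M=im["mount"]
    return im["p"]+Rt@M[:3,3], Rt@M[:3,:3]@d
def wpt(im,u,v,z):
    o,d=wray(im,u,v); return o+d*(z-o[2])/d[2]
def wproj(im,P):
    Rt=R.from_quat(im["q"]).as_matrix(); M=np.linalg.inv(im["mount"])
    t=Rt.T@(np.array(P)-im["p"]); c=M[:3,:3]@t+M[:3,3]
    th=np.arctan2(np.hypot(c[0],c[1]),c[2]); ph=np.arctan2(c[1],c[0])
    return im["cx"]+im["fx"]*th*np.cos(ph), im["cy"]+im["fx"]*th*np.sin(ph)
E
python3 - <<'E'
from h import *
r.move_to([0.532,-0.340,0.16],Q(0.019))
im=wrist("w1"); print(im["mount"],im["fx"],im["fy"],im["cx"],im["cy"],r.current_q(),r.current_t(),r.current_contact_force(), r.current_tool_pos())
for s in(-.1,0,.1): print(wproj(im,[0.532+s,-0.34+.019*s,.04]))
E
```

```text
[[ 4.34329905e-04 -9.52117561e-01 -3.05731846e-01  7.84693607e-02]
 [ 9.99999734e-01  5.92809849e-04 -4.25519550e-04 -3.10490326e-04]
 [ 5.86385486e-04 -3.05731580e-01  9.52117565e-01 -1.22154631e-01]
 [ 0.00000000e+00  0.00000000e+00  0.00000000e+00  1.00000000e+00]] 309.70691628693146 309.70691628693146 317.84332809830846 201.68973729165947 [-6.43993033e-01  5.96938353e-01  1.50969163e+00 -1.28191935e-04
  1.03449191e+00  9.08945233e-01] 1.7833 [0.52259094 0.35254888 0.60505326] [ 0.53146965 -0.3408979   0.16030867]
(np.float64(317.41925165208414), np.float64(301.62847814664303))
(np.float64(317.30822071239106), np.float64(201.85239679860862))
(np.float64(317.2221077663374), np.float64(77.38681152568921))
```

View pics/w1.png

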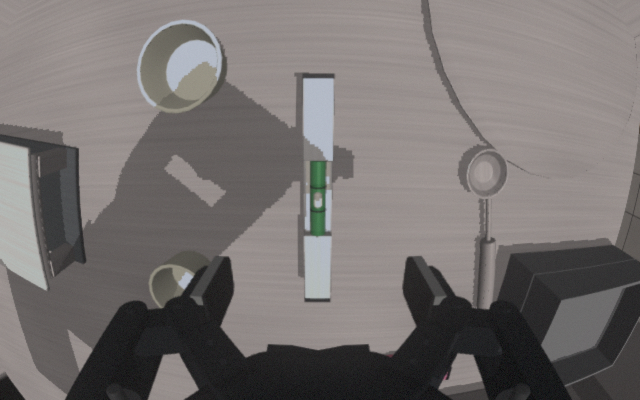

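The wrist view shows the white level from (318,74) to (318,300), within 3 px of the prediction, with the bubble at about (318,201). I'll grasp it now.

```bash
python3 - <<'E'
from h import *
r.set_gripper(0.6,40)
r.move_linear([0.533,-0.3405,0.033],rot=Q(0.012),vel=.12)
print(r.current_tool_pos(),r.current_contact_force())
r.set_gripper(0.0,40)
print(r.current_opening(),r.current_contact_force())
r.move_linear([0.533,-0.3405,0.20],vel=.15)
print(r.current_opening(),r.current_contact_force(),r.current_t())
r.move_to([0.47,0.09,0.22],Q(1.3946))
im=wrist("w2"); print(r.current_tool_pos(),r.current_q(),r.current_opening(),r.current_contact_force(),r.current_t())
E
```

```text
[ 0.53340256 -0.34078663  0.03380507] [-0.26510654  0.25486076 -0.12911807]
0.2667340776526334 [-0.32127017  1.46335252  6.40998085]
0.27151532775545045 [-0.32592555 -0.29937316 -2.57084934] 5.05
[0.47042409 0.0893034  0.2199223 ] [ 9.04055223e-02  2.63161483e-01  1.86581690e+00 -1.56874818e-04
  1.01258102e+00  2.68393222e-01] 0.27344591487396214 [ 0.34379449 -0.95528465 -2.36774146] 6.7
```

View pics/w2.png

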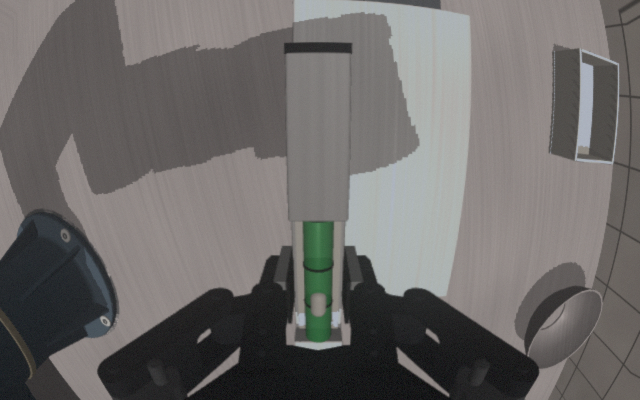

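```bash
python3 - <<'E'
from h import *
im=dict(np.load('w2.npz'))
m=np.array([.5342,.104]);a=1.3946;X=np.array([np.cos(a),np.sin(a)]);Y=np.array([-X[1],X[0]])
for s in(-.08,0,.08,.15): 
    p=m+X*s-.085*Y; print(s,wproj(im,[*p,.0655-.035*s]))
print("lvl end",wproj(im,[*(im["p"][:2]+.1*X),im["p"][2]+.007]), wpt(im,318,44,im["p"][2]+.007)-im["p"])
a=im["pixels"][:, 430:480]; print([ (v,430+int(np.argmin(np.diff(a[v].astype(int).sum(1))))) for v in(20,60,100,150,200,240)])
E
```

```text
-0.08 (np.float64(456.06599878501504), np.float64(242.6540058917807))
0 (np.float64(465.4534442357102), np.float64(167.05803325066887))
0.08 (np.float64(469.32420704384106), np.float64(85.61368189703346))
0.15 (np.float64(467.4083120706167), np.float64(17.420439483255734))
lvl end (np.float64(317.1952570543805), np.float64(48.84233428652402)) [0.01814567 0.10023871 0.007     ]
[(20, 469), (60, 470), (100, 470), (150, 467), (200, 462), (240, 456)]
```

```bash
python3 - <<'E'
from h import *
a=1.3946;X=np.array([np.cos(a),np.sin(a)])
p=np.array([.5342,.104])-.002*X
r.move_to([*p,.15],Q(a))
f0=r.current_contact_force()[2]; r.sleep(.2); f0=r.current_contact_force()[2]
z=.107
r.move_linear([*p,z],vel=.08)
f=r.current_contact_force()[2]
while f-f0<3 and z>.095:
    z-=.001; r.move_linear([*p,z],vel=.03); f=r.current_contact_force()[2]; print(round(z,4),f-f0)
t=r.current_tool_pos(); print(t)
r.set_gripper(.5)
r.sleep(.2)
r.move_linear([*p,.17],vel=.15)
r.sleep(.3)
wrist("w3"); print(r.current_t(),r.current_contact_force())
E
```

```text
0.106 0.4849946602377875
0.105 -0.6968156673551631
0.104 0.03980373809326343
0.103 -0.2476916376962195
0.102 1.211899176892408
0.101 4.16927034515497
[0.53402163 0.10217272 0.10121718]
11.0333 [ 0.50699169  0.25481944 -0.47519458]
```

View pics/w3.png

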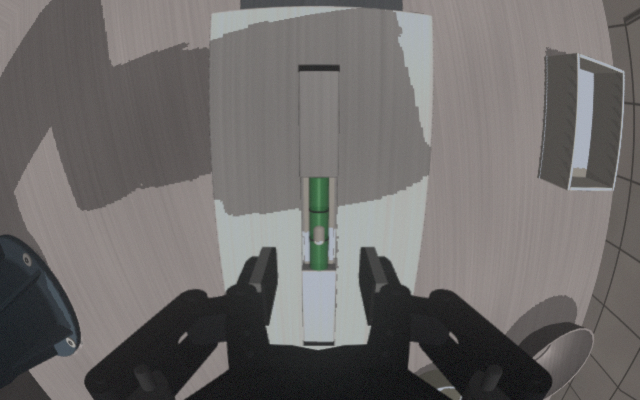

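The level lies upright in the middle of the shelf: caps at (318,67) and (318,344), vial lines at about rows 211 and 240, bubble at about row 234. Next I'll press on the flat top on the foot side, with the camera facing the vial.

```bash
cat >> h.py <<'E'
A=1.3946; X=np.array([np.cos(A),np.sin(A)]); MID=np.array([.5342,.104])
def fz(n=4):
    v=[]
    for _ in range(n): r.sleep(.03); v.append(r.current_contact_force()[2])
    return float(np.mean(v))
def press(s=.055,target=10.,zhi=.15,zstart=.128):
    p=MID+X*s
    r.move_to([*p,zhi],Q(A+np.pi)); r.sleep(.15); f0=fz(6)
    z=zstart; r.move_linear([*p,z],vel=.1); f=fz(2)-f0
    while f<target-.5 and z>.095:
        dz=.001 if f<6 else .0003
        z-=dz; r.move_linear([*p,z],vel=.03); f=fz(2)-f0; print(round(z,4),round(f,2))
    return z,f0
E
python3 - <<'E'
from h import *
print(r.inverse_kinematics([*(MID+X*.055),.125],Q(A+np.pi)))
r.set_gripper(0.0)
z,f0=press(); r.sleep(.8)
wrist("w4"); print(fz()-f0,r.current_tool_pos(),r.current_q(),r.current_t())
im=optics.get_image("top"); save("t",im["pixels"],"t4")
E
```

```text
[ 2.00799999e-01  5.41326505e-01  1.71423247e+00 -4.44089210e-16
  8.86033674e-01 -2.76459633e+00]
0.127 -0.15
0.126 0.03
0.125 1.66
0.124 2.42
0.123 2.52
0.122 3.73
0.121 4.72
0.12 5.48
0.119 9.35
0.1187 9.4
0.1184 11.8
11.457382129211581 [0.54429611 0.15838051 0.11923893] [ 2.00966934e-01  5.50137165e-01  1.71675926e+00  2.26909888e-04
  8.73266221e-01 -2.76459190e+00] 19.3417
```

View pics/w4.png

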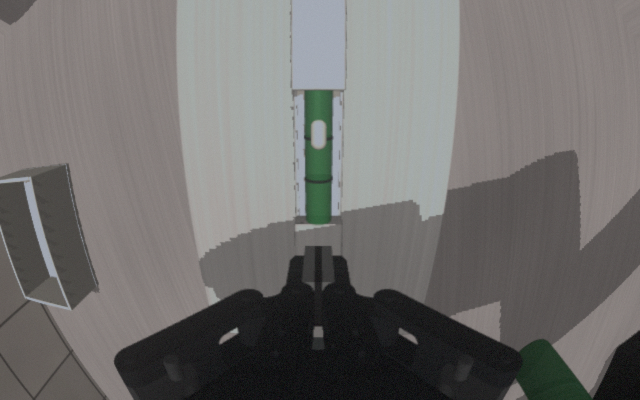

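The bubble at (318,134) stands about 24 px, or 11.4 mm, off centre towards the pivot, with the lines at rows 137 and 180. That is about 0.063 rad of tilt, so roughly 1.4 rad clockwise. Now for a look at the knob.

```bash
python3 - <<'E'
from h import *
p=r.current_tool_pos(); r.move_linear([p[0],p[1],.17],vel=.15)
r.set_gripper(.5)
k=MID+.198*X
r.move_to([*k,.17],Q(4.19))
im=wrist("w5"); print(r.current_tool_pos(),r.current_q(),r.current_t(),k)
print(wproj(im,[*k,.106]),wproj(im,[*(k+.025*np.array([np.cos(1.05),np.sin(1.05)])),.106]))
cv2.imwrite("pics/c5.png",cv2.cvtColor(cv2.resize(im["pixels"][150:330,230:410],None,fx=3.3,fy=3.3),cv2.COLOR_RGB2BGR))
E
```

```text
[0.56879435 0.29825175 0.16983109] [ 4.10567086e-01  6.04377018e-01  1.47008913e+00 -2.68302349e-04
  1.06766883e+00 -2.20922125e+00] 21.0417 [0.56890664 0.29893447]
(np.float64(317.27362567389827), np.float64(228.5865378658512)) (np.float64(317.27872982122045), np.float64(262.25520425757213))
```

View pics/c5.png

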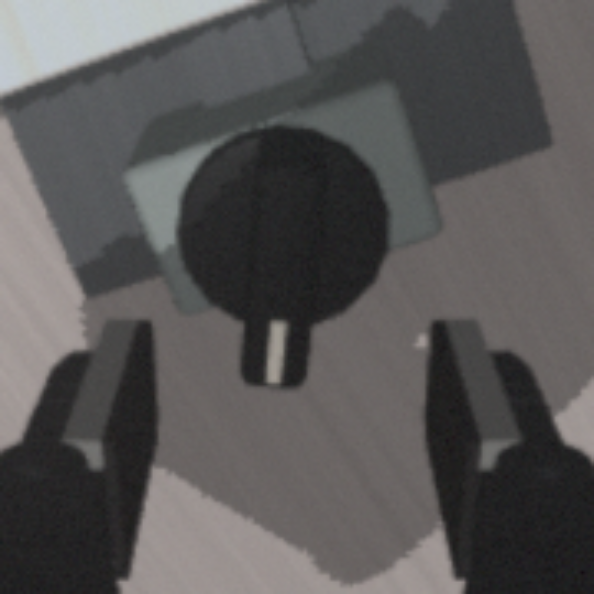

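View pics/w5.png

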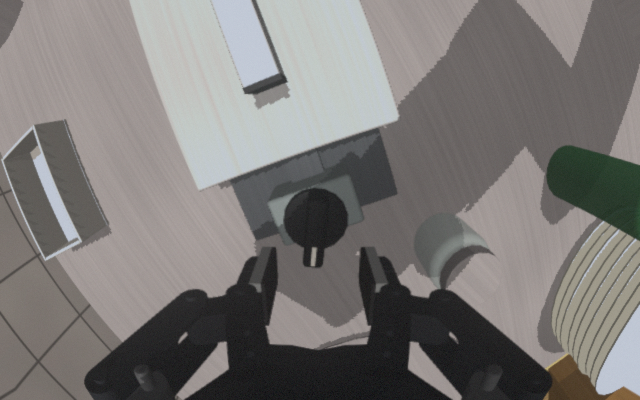

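```bash
python3 - <<'E'
from h import *
im=dict(np.load('w5.npz'))
f=lambda x,y:(230+(x+.5)/3.3-.5,150+(y+.5)/3.3-.5)
print("disc",wpt(im,*f(283,225),.080), [wpt(im,*f(*q),.080)[:2] for q in((180,225),(387,225),(283,125),(283,325))])
e=wpt(im,*f(275,387),.106); print("mark end",e)
print("bar left/right edges",[wpt(im,*f(*q),.106)[:2] for q in((243,370),(308,370))])
l=im["pixels"].astype(float)
g=cv2.cvtColor(im["pixels"],cv2.COLOR_RGB2GRAY)[185:272,285:350]
g=np.clip(g.astype(float)*4,0,255).astype('uint8')
cv2.imwrite("pics/c6.png",cv2.resize(g,None,fx=8,fy=6.8))
E
```

```text
disc [0.57129947 0.30030526 0.08      ] [array([0.59121129, 0.28895036]), array([0.5512664 , 0.31182949]), array([0.55985194, 0.28043318]), array([0.58364267, 0.32170844])]
mark end [0.58574496 0.32236001 0.106     ]
bar left/right edges [array([0.58944942, 0.31557839]), array([0.57778743, 0.32222908])]
```

View pics/c6.png

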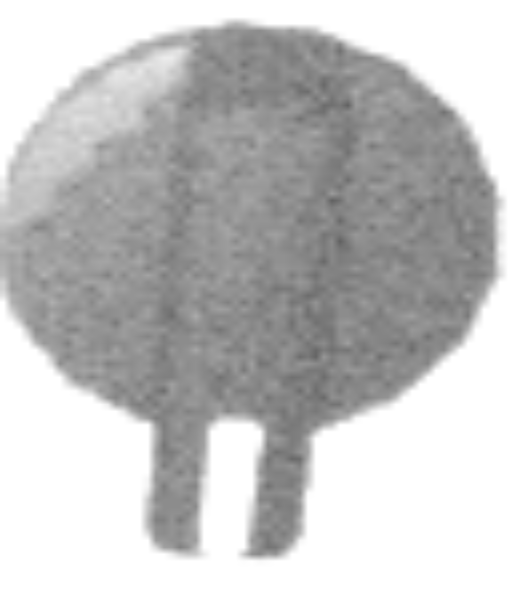

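```bash
python3 - <<'E'
from h import *
im=dict(np.load('w5.npz'))
a=wpt(im,317.3,200.5,.106);b=wpt(im,312.8,266.3,.106); d=b-a
print(a,b,(a+b)/2,np.linalg.norm(d),np.arctan2(d[1],d[0]))
for yaw in (.97+np.pi,): print(r.inverse_kinematics([*((a+b)/2)[:2],.107],Q(yaw)))
E
```

```text
[0.55936546 0.28233556 0.106     ] [0.58560497 0.32186721 0.106     ] [0.57248521 0.30210139 0.106     ] 0.047447480054294576 0.9848090431797999
[ 4.13664379e-01  6.90498605e-01  1.49122925e+00 -4.44089210e-16
  9.59864799e-01 -2.12713195e+00]
```

```bash
python3 - <<'E'
from h import *
k=[.5708,.3000]
r.move_to([*k,.15],Q(.985+np.pi)); 
r.move_linear([*k,.107],vel=.08); print(r.current_contact_force())
r.set_gripper(0,40); print(r.current_opening(),r.current_contact_force())
q=np.array(r.current_q()); print(q[5])
for i in range(4):
    q[5]+=1.41/4; r.set_joints(list(q)); print(np.round(r.current_contact_force(),1),np.round(r.current_torque(),2),r.current_q()[5])
r.set_gripper(.45); 
p=r.current_tool_pos(); r.move_linear([p[0],p[1],.17],vel=.15)
wrist("w7"); print(r.current_t(),p)
E
```

```text
[ 0.35527188  0.74711602 -0.52609967]
0.15287502444816697 [-0.64230295 -1.3587018   4.48930042]
-2.143906027741643
[-3.   3.2  2.4] [ 0.51  0.6  -0.2 ] -1.7949518383564587
[-4.9  5.8  2.2] [ 1.1   0.83 -0.17] -1.4417842195167714
[-5.1 10.8  1.3] [ 1.73  0.83 -0.17] -1.0893054909704927
[-3.8 13.1  0.4] [ 2.3   0.7  -0.21] -0.7368527686908299
25.0583 [0.57129162 0.29973518 0.1075746 ]
```

View pics/w7.png

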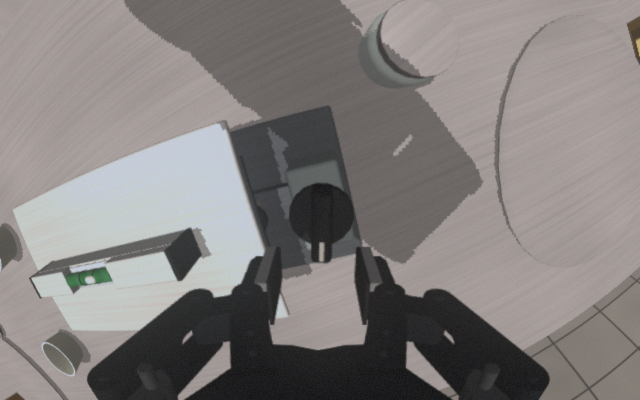

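```bash
python3 - <<'E'
from h import *
r.move_linear([*(MID+X*.13),.19],rot=None,vel=.2)
r.set_gripper(0.0)
z,f0=press(target=9.8,zhi=.165,zstart=.141); r.sleep(1.0)
im=wrist("w8"); print(fz()-f0,r.current_contact_force(),f0,r.current_tool_pos(),r.current_t())
cv2.imwrite("pics/c8.png",cv2.cvtColor(cv2.resize(im["pixels"][60:240,240:400],None,fx=3.3,fy=3.3,interpolation=cv2.INTER_CUBIC),cv2.COLOR_RGB2BGR))
E
```

```text
0.14 0.1
0.139 0.09
0.138 0.45
0.137 1.48
0.136 2.19
0.135 2.85
0.134 3.08
0.133 3.99
0.132 4.61
0.131 7.06
0.1307 9.72
9.076137178470308 [-0.68075461  2.79171221  8.87459043] 0.24409649644641515 [0.54415632 0.15832202 0.1312731 ] 33.1833
```

View pics/c8.png

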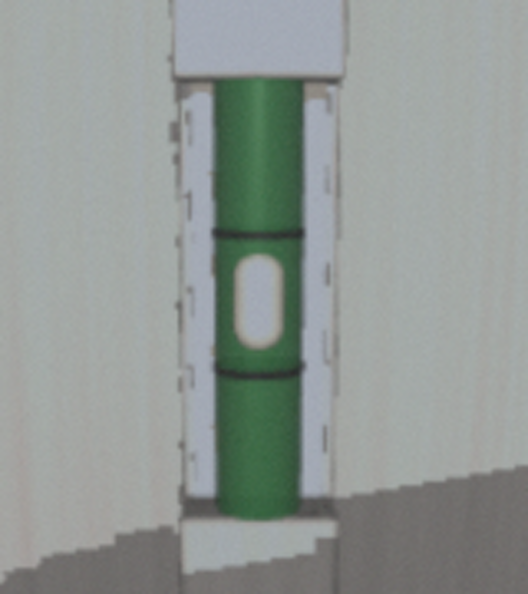

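The bubble spans crop rows 253 to 348, between the lines at 234 and 372, about 0.4 mm from centre, with a push of about 9 N. I'll do one last check for drift and on the bystanders.

```bash
python3 - <<'E'
from h import *
r.sleep(.5); print(fz(8))
im=wrist("w9"); t=optics.get_image("top"); s=optics.get_image("side")
c=cv2.resize(im["pixels"][100:200,270:370],(400,400))
save("",np.hstack([c,cv2.resize(s["pixels"],(400,250))[:250] if 0 else cv2.resize(t["pixels"][130:240,160:450],(400,400))]),"f9")
print(r.current_t(), r.current_qvel())
E
```

```text
9.23292536618661
34.1 [-1.05219585e-03  1.29609917e-03  3.47314473e-05 -4.96633559e-04
 -4.96254721e-04 -4.01245862e-04]
```

View pics/f9.png

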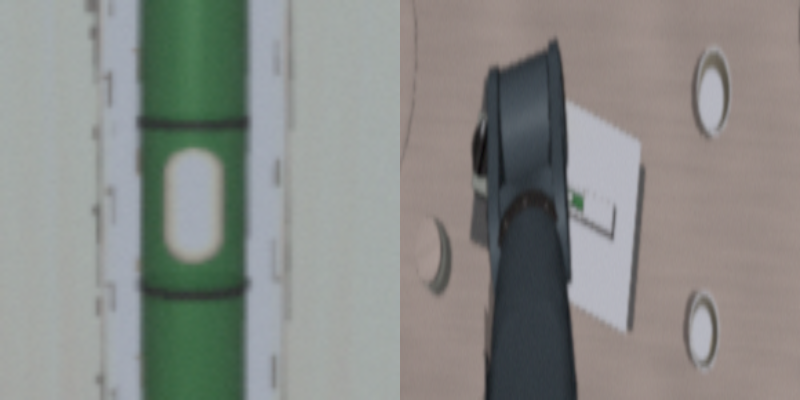

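The bubble holds steady between the lines (left half), and the ramekin, cup and jar stand where they were (right half).

```bash
python3 -c "
from cell import r
r.hand_in()"
```

```text
the job is handed in; nothing more can be done
```

The job is handed in at about 34 s of the 72 s, with the shut fingers still pressing the level down and the bubble between the lines.

- **Steps:** I laid the level upright and lengthwise on the middle of the shelf and let go. I pressed it once to read the tilt: the bubble stood about 11.4 mm towards the pivot. I then turned the knob 1.41 rad clockwise and pressed again on the solid top at the foot end.
- **Last checks:** the bubble stood about 0.4 mm from mid-vial and did not move over a further half second. The push read about 9.2 N, a little under a one-kilo weight. The force jumped as the shelf met its stop on the way down, so it was seated.
- **Bystanders:** the last top picture shows the ramekin, cup and jar where they stood.
- **Disagreement:** my position estimates for the knob axis differed by 3 to 6 mm. I used one in between, and the turn gave up to about 14 N of sideways force.

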